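Clamp the bamboo grip blank to the clutch's slip

ROBOT

A 6-joint arm with a two-finger parallel gripper is mounted at the origin on the work surface. World frame = base frame: x ahead of the robot, y to its left, z up, the work surface at z = 0. Lengths are in m, angles in rad, forces in N, time in s.
With the tool pointing down it reaches from about 0.375 to 0.975 m from the base axis. Payload 3.8 kg.
Tool frame: the origin (TCP) lies midway between the tips of the shut fingers; the grasp point (between the pads) lies 19 mm behind it (env.grasp_offset is the distance from the TCP to the grasp point, in m); z points along the fingers, x is the direction in which the jaws open and shut, and the axes are right-handed (so a half turn about z gives the same grasp; the last joint's range is limited). The gripper opens to 85 mm and grips with 20 to 120 N. Pads are 22 mm wide; open, the fingers measure 114 mm over their backs; the gripper's body (76 mm by 85 mm) begins 54 mm behind the grasp point. The pads swing forward as they close: fully open they stand 13 mm farther back than shut.
Start: joints at [1.133, 0.264, 1.604, -0, 1.274, -0.037], TCP at [0.263, 0.622, 0.231] pointing down, gripper open.
Joint ranges: [-2.63, 2.63], [-0.94, 2.18], [0.31, 2.57], [-1.31, 4.45], [0, 2.66], [-2.55, 2.55]. Speed limits (rad/s): [2.57, 2.57, 3.14, 3.14, 3.14, 3.14].

INTERFACE

Orientations are given as a unit quaternion [w, x, y, z].
In Python, from workcell import env gives the robot as it stands.
- The arm moves only by the tool jog_arm, never from a script. Its argument "series" is one flat list of numbers, 7 for each row, row after row: the gripper command: -1 is shut, 1 is fully open, values between are in proportion, then the shift along the tool's x, y, z in m, then the turn, a rotation vector about the tool's x, y, z in rad. In form: [grip, dx, dy, dz, ax, ay, az, grip, dx, dy, dz, ax, ay, az, ...]. A call has 1 to 12 rows; each row is the pose to reach, as a shift and turn from the pose measured when the call began, along the tool's axes at that moment; what a row does not reach only later rows make up. A row lasts 1/12 s, in which the tool goes at most 41.7 mm and 7.16 degrees, less where a joint would pass 70% of its speed; a pose out of reach is approached as far as the arm can. A call with a gripper value outside its range is refused whole. The fingers move at their own pace and stop on an object; "squeeze" is the grip in N (left out, the last holds). Time passes only in rows, so rows that repeat a pose let the fingers close. It gives the time, the measured TCP pose, the force and the opening at its end, in the units of the state.
- env.state(): the state, without advancing time (a new reading comes with each control period).
- env.read_camera(name): name is "side" or "top"; returns a dict with "color" (384x512x3 uint8, red, green, blue), "fx", "fy", "cx", "cy" (pixels), "position" and "orientation" of the camera in the world. Camera axes: x right, y down, z forward; pixel columns grow to the right and rows downward; lengths in m; the calibration is good to about 2 mm. A picture is of the moment at which its call begins. There is no depth.
- env.close_job(): hands the job in, once; it reports no verdict.
Trained networks look in the newest picture that a camera, given by its name, has taken for a name from the list of things; names that differ only in an ending like _2 or _b are one class to them, and where a whole thing is asked for, a point or a joint stands for the part that bears it (a point fixed in the world has none). Each returns a list of dicts, best first, with "conf" (0 to 1); they miss things now and then, are a little off and sometimes report something else, mostly with a low value. They report only what shows in the picture. A call takes as long as a camera call.
- env.spot_in(camera, query): "rect" ([left, top, right, bottom] as shares, 0 to 1, of the picture: columns of its width, rows of its height, round what is visible of it).
- env.pinpoint(camera, query): "at" ([column, row] as shares, 0 to 1, of the picture: columns of its width, rows of its height: a listed point, or the origin of a listed thing).
The state is a dict: "t": time; "qpos": joint angles; "joint_velocities": joint speeds; "joint_torque": joint torques, N m; "eef_pos": TCP position; "eef_rot": TCP orientation; "ft_force": force on the tool from outside, world axes, zero at the start; "torque": the same for the moment, N m; "width": opening from 0.0 (shut) to 1.0 (fully open).
Only numpy, scipy, OpenCV 4.12 (cv2) and the standard library are available. Lean on these libraries where they do the work, as an engineer would, in place of code of your own. Each camera call takes 0.05 s, during which the arm holds its last target.

TASK

Lay the square bamboo grip blank centrally across the two wooden rests of the work holder, between its two fixed stops and the fork-shaped jaw, and let go of it. Then turn the holder's T-handle clockwise (seen from above) until the jaw has clamped the blank and the handle's slip clutch gives, and stop there: let it plainly slip by some 10 to 45 degrees, never more than about 55. Leave the blank clamped.

Things in the scene. Friction and masses are not known exactly. Their poses are not given: they have to be found in the camera images.
- blank: Grip blank: straight bar of pale laminated bamboo, 150 mm long (its x axis), square section 30 x 30 mm, about 0.12 kg, lying on the bench beside two unwanted pieces of the same length: a round browner cane 28 mm thick and a flat lath 18 x 8 mm. Origin: centre of its underside.
- bed (a point): Middle of the fixed holder's bed, 34 mm above the bench, level with the rests' tops. x: from the stops towards jaw and handle (away from the robot); y: along the blank's seat; z up. Rests 26 mm wide at y = +-52 mm, x -45 to +60; 24 mm deep open space between them for fingers. Two stops 22 mm high on the rests, faces at x = -28. Clamped, the blank's middle is at x = -13.
- handle (a point): Middle of the dark wooden T-handle's bar, on its upright turning axis, 104 mm above the bench, at bed x = +135, y = 0. Bar 72 mm long (point x), 14 mm thick (y), 28 mm high; to be gripped across the 14 mm from above. Steel disc 60 mm wide 28 mm below this point. Bar lies along bed x at screw = clutch = 0; its clockwise angle from there is screw + clutch.
- screw (a joint): Turn of the disc under the handle, rad, clockwise from above; starts 0 to 0.12. Drives the fork jaw: prongs 22 mm high at bed y = +-52, faces at bed x = +28 mm minus 30 mm per rad, their cross bar 34 mm behind. Turns with the handle (drag 0.15 N m) until the blank is tight at about 0.86; stays where left; 1.2 if empty. Black line on the disc: along bed +y at 0.
- clutch (a joint): Slip of the T-handle relative to the disc, rad, clockwise from above, 0 at the start. Stays 0 while disc and handle turn together; when the jaw is tight the clutch slips at about 0.45 N m (steady, no end stop to feel): this grows while screw stands still. It keeps its value when let go. Wanted at the end: 0.17 to 0.8.

How it is judged:
On the way, in this order (a step that is already met when the one before it is completed fails the run):
1. the blank lies let go on both rests between stops and jaw (x of blank in the frame of bed between -0.02 and 0.02 m and y of blank in the frame of bed between -0.02 and 0.02 m and z of blank in the frame of bed between -0.004 and 0.004 m and contact force between blank and the fingers below 0.1 N), for 0.2 s.
2. the jaw clamps the blank and the clutch has slipped (value of joint screw above 0.82 rad and value of joint clutch above 0.1 rad and x of blank in the frame of bed below -0.01 m), for 0.1 s.
At the end, for the whole second after the job is handed in: Blank released and still, flat on both rests (4 mm), clamped against the stops (screw 0.82 to 0.92 rad, its middle at bed x -10 to -16 mm), centred lengthwise within 20 mm, square within 0.1 rad, and the clutch slipped by 0.10 to 1.0 rad in all (all of step 2 and value of joint screw below 0.92 rad and value of joint clutch below 1 rad and x of blank in the frame of bed above -0.016 m and y of blank in the frame of bed between -0.02 and 0.02 m and z of blank in the frame of bed between -0.004 and 0.004 m and angle between the x axis of blank and the y axis of bed, either way round below 0.1 rad and linear speed of blank below 0.02 m/s); the robot touches nothing.
It fails at once if the clutch slips by more than 1.0 rad (handle turned on and on) (value of joint clutch above 1 rad).
It also fails if it takes over 54 s, if anything falls off the work surface, if the arm or the gripper's body presses on something with over 40 N, if the wrist force passes 120 N, or if a joint passes its speed limit or range.

## Working session

There is one attempt and no reset: what is moved stays moved. The work goes in short steps, Python scripts to look and compute and a tool call to move; the robot and the scene stay as the last step left them, time stands still between calls to the robot, and variables do not carry over. Pictures are saved under pics/ and viewed, and the job is handed in when it is done.

Besides the shell and the picture viewer there is one more tool, called after "Emit:" as name(argument=value, ...) on one line, values as JSON. jog_arm: Moves the arm, as the interface text tells. Its arguments: {"type":"object","properties":{"series":{"type":"array","items":{"type":"number"}},"squeeze":{"type":"number"}},"required":["series"]}

```bash
mkdir -p pics; ls
cat > h.py <<'E'
import numpy as np, cv2
from scipy.spatial.transform import Rotation as R
from workcell import env
def rot(q): return R.from_quat([q[1],q[2],q[3],q[0]])
def cam(name,save=None):
    c=env.read_camera(name)
    if save: cv2.imwrite('pics/'+save+'.png',cv2.cvtColor(c['color'],cv2.COLOR_RGB2BGR))
    return c
def ray(c,u,v,z):
    d=rot(c['orientation']).apply([(u-c['cx'])/c['fx'],(v-c['cy'])/c['fy'],1]); p=np.array(c['position'])
    return p+d*(z-p[2])/d[2]
def proj(c,P):
    q=rot(c['orientation']).inv().apply(np.atleast_2d(P)-np.array(c['position']))
    return np.c_[q[:,0]/q[:,2]*c['fx']+c['cx'],q[:,1]/q[:,2]*c['fy']+c['cy']]
E
python3 - <<'E'
from h import *
np.set_printoptions(precision=4,suppress=True)
for n in ['top','side']:
    c=cam(n,n+'0'); print(n,c['position'],c['orientation'],c['fx'])
    for q,z in [('blank',0),('bed',.034),('handle',.104)]:
        for r in env.pinpoint(n,q)[:3]:
            u,v=r['at'][0]*512,r['at'][1]*384
            print(q,round(r['conf'],2),round(u),round(v),ray(c,u,v,z))
    for q in ['blank','handle','screw']:
        for r in env.spot_in(n,q)[:3]: print(q,round(r['conf'],2),np.array(r['rect'])*[512,384,512,384])
s=env.state(); print(s, env.grasp_offset)
E
```

```text
pics
top [ 0.39   -0.0611  1.0246] [-0.0771  0.71   -0.6975  0.0589] 391.05853586107594
blank 0.66 289 206 [ 0.5532 -0.1191  0.    ]
bed 0.9 194 232 [0.4765 0.1227 0.034 ]
handle 0.65 190 174 [0.6095 0.1273 0.104 ]
blank 0.78 [282.624  176.9856 293.4784 238.5024]
handle 0.63 [185.088  160.2048 198.0928 194.9952]
screw 0.6 [180.2752 160.0896 203.1104 186.7008]
side [0.5485 0.6968 0.7982] [ 0.0076 -0.0215  0.9163 -0.3999] 492.491696051571
blank 0.79 266 212 [ 0.56   -0.1044  0.    ]
bed 0.72 308 287 [0.4732 0.1269 0.034 ]
blank 0.6 [235.776  195.6864 300.0832 217.1136]
handle 0.94 [216.6784 253.2096 256.2048 277.2864]
screw 0.68 [215.5008 253.2096 255.0784 287.0016]
{'t': 0.7, 'qpos': array([ 1.133 ,  0.2639,  1.604 , -0.    ,  1.2737, -0.0369]), 'joint_velocities': array([ 0.0001, -0.0008, -0.0008, -0.0006, -0.0007,  0.0013]), 'joint_torque': array([  0.0001, -51.484 , -36.7612,  -0.    ,   0.0007,  -0.    ]), 'eef_pos': array([0.2634, 0.6215, 0.2313]), 'eef_rot': array([-0.    ,  0.8337,  0.5522,  0.    ]), 'ft_force': array([ 0.4131, -0.5656, -0.1134]), 'torque': array([-0.0048,  0.0382,  0.0001]), 'width': 1.000354123352388} 0.0187
```

Run:
```python
import cv2
for n in ['top','side']:
    i=cv2.imread(f'pics/{n}0.png'); 
    i=i[130:280,140:340] if n=='top' else i[170:340,190:390]
    cv2.imwrite(f'pics/{n}0c.png',cv2.resize(i,None,fx=3.5,fy=3.5,interpolation=cv2.INTER_CUBIC))
```

```text
(no output)
```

View pics/top0.png

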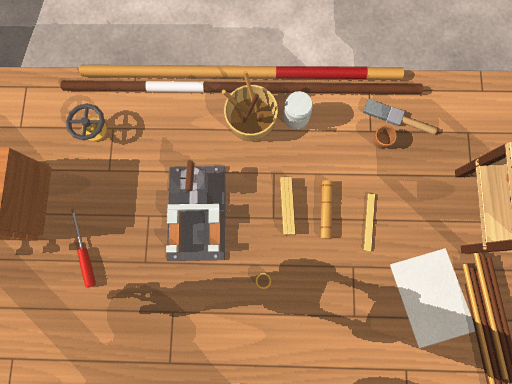

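View pics/top0c.png

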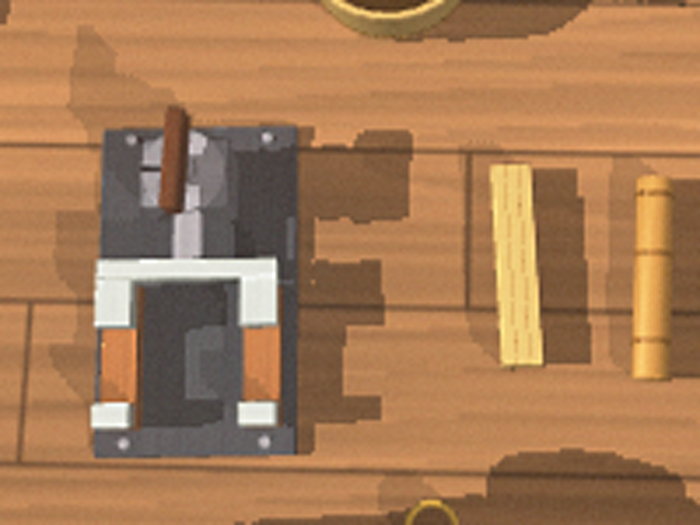

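View pics/side0c.png

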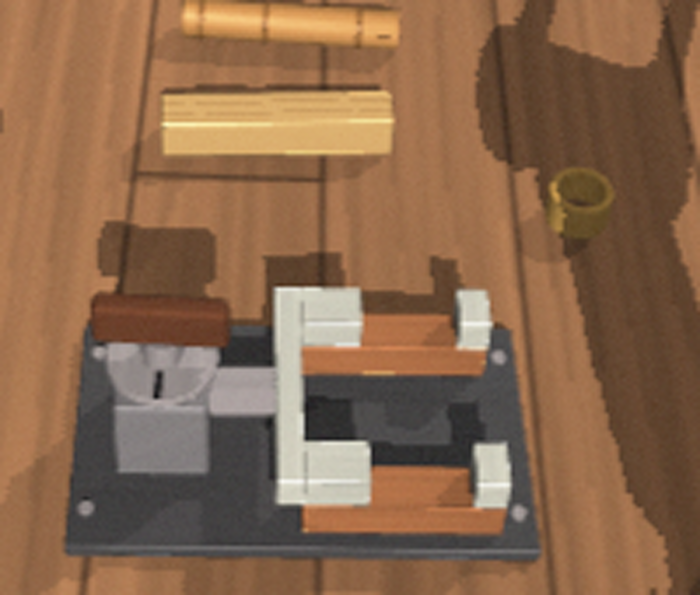

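Both views show the blank as the leftmost of the three bars (top ≈ 289,206). The holder is at about (195,212) and the handle bar at about (190,175). I'll refine the poses from corners.

Run:
```python
from h import *
from scipy.optimize import least_squares
np.set_printoptions(precision=4,suppress=True)
T=cam('top');S=cam('side')
t=lambda a:np.array(a)/3.5+[140,130]; s=lambda a:np.array(a)/3.5+[190,170]
def fit(ft,fs,x0):
    ft=[(np.array(a,float),t(b)) for a,b in ft]; fs=[(np.array(a,float),s(b)) for a,b in fs]
    def res(x,sep=False):
        c,sn=np.cos(x[2]),np.sin(x[2]); M=np.array([[c,-sn,0],[sn,c,0],[0,0,1]])
        o=np.array([x[0],x[1],0]); out=[]
        for cc,F in((T,ft),(S,fs)):
            for P,u in F: out.append(proj(cc,M@P+o)[0]-u)
        return np.array(out) if sep else np.ravel(out)
    r=least_squares(res,x0,loss='soft_l1'); print(r.x,'\n',res(r.x,True).round(1).tolist()); return r.x
L,h=.075,.015
# blank: local x along bar; world approx x
print('blank'); fit([((L,h,.03),(490,165)),((L,-h,.03),(530,164)),((-L,-h,.03),(543,364)),((-L,h,.03),(502,366))],
 [((L,-h,.03),(163,92)),((L,h,.03),(163,124)),((L,h,0),(163,155)),((-L,-h,.03),(391,90)),((-L,h,.03),(393,122)),((-L,h,0),(391,153))],[.55,-.12,0])
z=.056
print('bed');b=fit([((-.028,.065,z),(92,403)),((-.028,.039,z),(132,403)),((-.028,-.039,z),(238,402)),((-.028,-.065,z),(278,402))],
 [((-.028,-.065,z),(457,292)),((-.028,-.039,z),(460,321)),((-.028,.039,z),(473,447)),((-.028,.065,z),(477,476))],[.476,.123,0])
z=.118;a=.036;w=.007
print('handle');hd=fit([((a,w,z),(165,107)),((a,-w,z),(188,108)),((-a,w,z),(160,209)),((-a,-w,z),(183,211))],
 [((a,-w,z),(95,294)),((a,w,z),(92,310)),((-a,-w,z),(228,299)),((-a,w,z),(228,315)),((a,w,.09),(95,343)),((-a,w,.09),(227,346))],[.61,.127,0])
c,sn=np.cos(b[2]),np.sin(b[2]); d=hd[:2]-b[:2]; print('handle in bed',c*d[0]+sn*d[1],-sn*d[0]+c*d[1],hd[2]-b[2])
```

```text
blank
[ 0.552  -0.1136  0.0637] 
 [[-0.1, -0.9], [-0.0, -1.2], [-0.1, -0.8], [-0.3, -0.8], [0.2, -0.3], [0.0, -0.3], [0.3, 0.3], [0.5, -0.4], [1.1, -0.4], [0.8, 0.2]]
bed
[0.473  0.1215 0.0262] 
 [[0.2, -1.1], [-0.8, -1.1], [0.4, -1.1], [-0.6, -1.2], [0.7, -1.9], [0.9, 0.1], [0.6, -2.4], [0.7, 1.4]]
handle
[0.6072 0.1266 0.0053] 
 [[-0.4, -1.1], [-1.2, -1.3], [-0.5, -1.0], [-1.2, -1.5], [-0.1, -1.9], [-0.1, -0.5], [1.7, -2.0], [1.4, -0.6], [-0.1, 0.0], [1.7, 0.5]]
handle in bed 0.13427194965241743 0.0015906227720849076 -0.020875665941535518
```

```bash
cat >> h.py <<'E'
def go(x,y,z,ang):
    s=env.state(); r=rot(s['eef_rot']); p=np.array(s['eef_pos'])
    tr=R.from_matrix(np.array([[np.cos(ang),np.sin(ang),0],[np.sin(ang),-np.cos(ang),0],[0,0,-1]]))
    d=r.inv().apply(np.array([x,y,z])-p); w=(r.inv()*tr).as_rotvec()
    X=r.apply([1,0,0]); print('t',s['t'],'pos',p.round(4),'ang',round(np.arctan2(X[1],X[0]),4),'F',np.round(s['ft_force'],1),'M',np.round(s['torque'],2),'w',round(s['width']*85,1))
    print('shift',d.round(4),'turn',w.round(4))
E
python3 -c "
from h import *
go(.552,-.1136,.15,1.635)"
```

```text
t 0.8 pos [0.2634 0.6215 0.2314] ang 1.17 F [-0.4  0.2 -0.2] M [ 0.07 -0.   -0.05] w 84.8
shift [-0.5642  0.5526  0.0813] turn [ 0.00e+00 -1.00e-04 -4.65e-01]
```

Emit:
jog_arm(series=[0.4, -0.564, 0.553, 0.081, 0, 0, -0.465, 0.4, -0.564, 0.553, 0.081, 0, 0, -0.465, 0.4, -0.564, 0.553, 0.081, 0, 0, -0.465, 0.4, -0.564, 0.553, 0.081, 0, 0, -0.465, 0.4, -0.564, 0.553, 0.081, 0, 0, -0.465, 0.4, -0.564, 0.553, 0.081, 0, 0, -0.465, 0.4, -0.564, 0.553, 0.081, 0, 0, -0.465, 0.4, -0.564, 0.553, 0.081, 0, 0, -0.465, 0.4, -0.564, 0.553, 0.081, 0, 0, -0.465, 0.4, -0.564, 0.553, 0.081, 0, 0, -0.465, 0.4, -0.564, 0.553, 0.081, 0, 0, -0.465, 0.4, -0.564, 0.553, 0.081, 0, 0, -0.465], squeeze=40)

```text
t: 1.8
eef_pos: [0.4459, 0.1568, 0.1806]
eef_rot: [0.0, 0.684, 0.73, 0.001]
ft_force: [1.1, 0.9, 1.0]
width: 0.703
```

```bash
python3 -c "
from h import *
go(.552,-.1136,.10,1.635)"
```

```text
t 1.8 pos [0.4459 0.1568 0.1806] ang 1.6353 F [1.1 0.9 1. ] M [ 0.04 -0.05  0.01] w 59.8
shift [-0.2767  0.0884  0.0806] turn [ 0.0013 -0.0004  0.0003]
```

Emit:
jog_arm(series=[0.4, -0.277, 0.088, 0.05, 0, 0, 0, 0.4, -0.277, 0.088, 0.05, 0, 0, 0, 0.4, -0.277, 0.088, 0.05, 0, 0, 0, 0.4, -0.277, 0.088, 0.05, 0, 0, 0, 0.4, -0.277, 0.088, 0.05, 0, 0, 0, 0.4, -0.277, 0.088, 0.08, 0, 0, 0, 0.4, -0.277, 0.088, 0.08, 0, 0, 0, 0.4, -0.277, 0.088, 0.08, 0, 0, 0, 0.4, -0.277, 0.088, 0.08, 0, 0, 0, 0.4, -0.277, 0.088, 0.08, 0, 0, 0])

```text
t: 2.63
eef_pos: [0.5511, -0.1141, 0.1001]
eef_rot: [-0.001, 0.685, 0.729, 0.0]
ft_force: [-0.4, 0.5, -0.0]
width: 0.699
```

```bash
python3 -c "
from h import *
go(.552,-.1136,.003,1.635)
cam('top','top1');cam('side','side1')
i=np.hstack([cv2.imread('pics/top1.png')[130:280,190:390],cv2.imread('pics/side1.png')[120:270,170:370]])
cv2.imwrite('pics/m1.png',cv2.resize(i,None,fx=2,fy=2))"
```

```text
t 2.6333 pos [ 0.5511 -0.1141  0.1001] ang 1.6333 F [-0.4  0.5 -0. ] M [0.01 0.01 0.04] w 59.4
shift [0.0003 0.001  0.0971] turn [-0.0003 -0.0014 -0.0017]
```

View pics/m1.png

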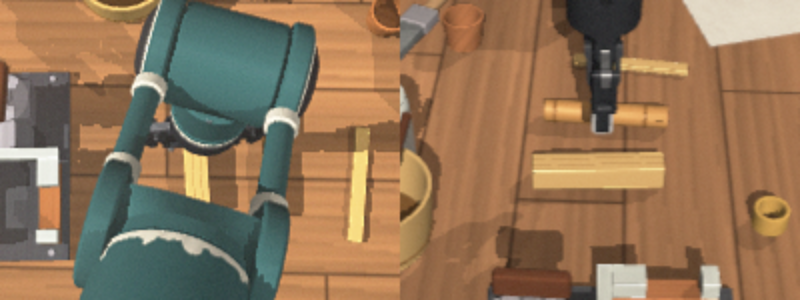

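The side view shows the fingers centred on the blank's length (column ≈ 600 in the composite). I'll go down and grip.

Emit:
jog_arm(series=[0.4, 0, 0.001, 0.035, 0, 0, 0, 0.4, 0, 0.001, 0.065, 0, 0, 0, 0.4, 0, 0.001, 0.085, 0, 0, 0, 0.4, 0, 0.001, 0.097, 0, 0, 0, 0.4, 0, 0.001, 0.097, 0, 0, 0, -1, 0, 0.001, 0.097, 0, 0, 0, -1, 0, 0.001, 0.097, 0, 0, 0, -1, 0, 0.001, 0.097, 0, 0, 0, -1, 0, 0.001, 0.097, 0, 0, 0, -1, 0, 0.001, 0.097, 0, 0, 0, -1, 0, 0.001, 0.097, 0, 0, 0], squeeze=40)

```text
t: 3.65
eef_pos: [0.5549, -0.1131, 0.0065]
eef_rot: [0.002, 0.684, 0.73, 0.002]
ft_force: [0.8, 0.7, 6.7]
width: 0.344
```

```bash
python3 -c "
from h import *
go(.552,-.1136,.14,1.635)"
```

```text
t 3.65 pos [ 0.5549 -0.1131  0.0065] ang 1.6356 F [0.8 0.7 6.7] M [0.19 0.01 0.06] w 29.2
shift [-0.0003 -0.0021 -0.1335] turn [0.0058 0.0001 0.0006]
```

Emit:
jog_arm(series=[-1, 0, -0.002, -0.03, 0.005, 0, 0, -1, 0, -0.002, -0.07, 0.005, 0, 0, -1, 0, -0.002, -0.11, 0.005, 0, 0, -1, 0, -0.002, -0.134, 0.005, 0, 0, -1, 0, -0.002, -0.134, 0.005, 0, 0, -1, 0, -0.002, -0.134, 0.005, 0, 0])

```text
t: 4.15
eef_pos: [0.5537, -0.1138, 0.1432]
eef_rot: [0.003, 0.684, 0.73, 0.002]
ft_force: [-0.2, -0.8, -1.4]
width: 0.34
```

```bash
python3 -c "
from h import *
b=np.array([.473,.1215]);y=.024
p=b+np.array([np.cos(y),np.sin(y)])*-.003;print(p)
go(p[0],p[1],.14,y)
cam('top','top2');cam('side','side2')
i=np.hstack([cv2.imread('pics/top2.png')[130:280,190:390],cv2.imread('pics/side2.png')[70:220,170:370]])
cv2.imwrite('pics/m2.png',cv2.resize(i,None,fx=2,fy=2))"
```

```text
[0.47000086 0.12142801]
t 4.15 pos [ 0.5537 -0.1138  0.1432] ang 1.6354 F [-0.2 -0.8 -1.4] M [-0.07  0.06 -0.02] w 28.9
shift [ 0.2401 -0.0684  0.0024] turn [ 0.006  -0.0033  1.6114]
```

View pics/m2.png

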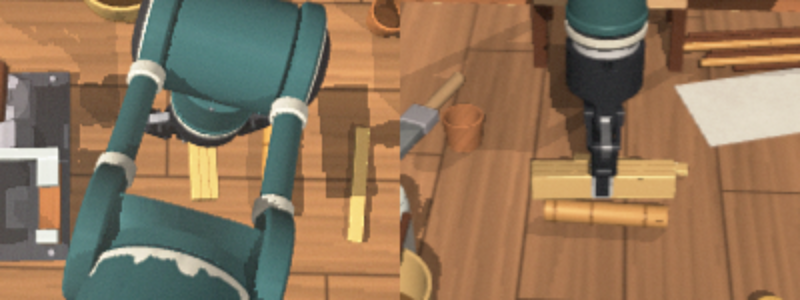

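The blank is lifted, gripped mid-length (finger at column 604, bar from 531 to 675). Next I carry it across while turning it.

Emit:
jog_arm(series=[-1, 0.02, -0.006, -0.025, 0.006, -0.003, 0.12, -1, 0.04, -0.012, -0.025, 0.006, -0.003, 0.24, -1, 0.06, -0.018, -0.025, 0.006, -0.003, 0.36, -1, 0.08, -0.024, -0.025, 0.006, -0.003, 0.48, -1, 0.1, -0.03, -0.025, 0.006, -0.003, 0.6, -1, 0.12, -0.036, -0.025, 0.006, -0.003, 0.72, -1, 0.14, -0.042, -0.025, 0.006, -0.003, 0.84, -1, 0.16, -0.048, -0.025, 0.006, -0.003, 0.96, -1, 0.18, -0.053, -0.025, 0.006, -0.003, 1.08, -1, 0.2, -0.058, -0.025, 0.006, -0.003, 1.2, -1, 0.22, -0.063, -0.025, 0.006, -0.003, 1.32, -1, 0.24, -0.068, -0.025, 0.006, -0.003, 1.44])

```text
t: 5.25
eef_pos: [0.4652, 0.1225, 0.1617]
eef_rot: [-0.001, 0.996, 0.095, -0.006]
ft_force: [-0.1, -0.2, -0.9]
width: 0.347
```

```bash
python3 -c "
from h import *
go(.470,.1214,.10,.024)"
```

```text
t 5.25 pos [0.4652 0.1225 0.1617] ang 0.1894 F [-0.1 -0.2 -0.9] M [ 0.06 -0.03 -0.06] w 29.5
shift [0.0053 0.0022 0.0616] turn [-0.0018  0.0123  0.1654]
```

Emit:
jog_arm(series=[-1, 0.005, 0.002, 0.02, -0.002, 0.006, 0.1, -1, 0.005, 0.002, 0.045, -0.002, 0.012, 0.165, -1, 0.005, 0.002, 0.062, -0.002, 0.012, 0.165, -1, 0.005, 0.002, 0.062, -0.002, 0.012, 0.165, -1, 0.005, 0.002, 0.062, -0.002, 0.012, 0.165])

```text
t: 5.67
eef_pos: [0.4669, 0.121, 0.0967]
eef_rot: [0.001, 1.0, 0.012, -0.004]
ft_force: [0.0, -0.8, -0.2]
width: 0.34
```

```bash
python3 -c "
from h import *
go(.470,.1214,.041,.024)
T=cam('top','top3');S=cam('side','side3')
p=env.state()['eef_pos']; 
for n in ('top','side'):
  for r in env.pinpoint(n,'blank')[:1]: print(n,r, ray(T if n=='top' else S,r['at'][0]*512,r['at'][1]*384,p[2]-.0065))
i=np.hstack([cv2.imread('pics/top3.png')[130:280,100:300],cv2.imread('pics/side3.png')[190:340,190:390]])
cv2.imwrite('pics/m3.png',cv2.resize(i,None,fx=2,fy=2))"
```

```text
t 5.6667 pos [0.4669 0.121  0.0967] ang 0.0248 F [ 0.  -0.8 -0.2] M [-0.03  0.04  0.04] w 28.9
shift [ 0.0035 -0.0004  0.0557] turn [0.0014 0.0071 0.0008]
top {'at': [0.3693, 0.6143], 'conf': 0.68} [0.46164956 0.12326563 0.09310124]
side {'at': [0.608, 0.6958], 'conf': 0.8} [0.47184413 0.12614091 0.09310124]
```

View pics/m3.png

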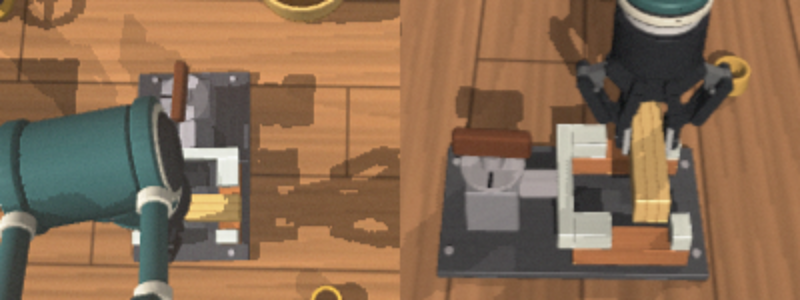

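The blank hangs above the seat between stops and jaw, along bed y. I'll lower it.

Emit:
jog_arm(series=[-1, 0.004, 0, 0.015, 0.001, 0.007, 0, -1, 0.004, 0, 0.03, 0.001, 0.007, 0, -1, 0.004, 0, 0.04, 0.001, 0.007, 0, -1, 0.004, 0, 0.048, 0.001, 0.007, 0, -1, 0.004, 0, 0.053, 0.001, 0.007, 0, -1, 0.004, 0, 0.053, 0.001, 0.007, 0, -1, 0.004, 0, 0.053, 0.001, 0.007, 0])

```text
t: 6.45
eef_pos: [0.4749, 0.1217, 0.0478]
eef_rot: [-0.001, 1.0, 0.012, 0.004]
ft_force: [0.4, -0.1, -0.4]
width: 0.344
```

```bash
python3 -c "
from h import *
go(.470,.1214,.041,.024)
T=cam('top','top4');S=cam('side','side4')
i=np.hstack([cv2.imread('pics/top4.png')[150:280,150:280],cv2.imread('pics/side4.png')[200:330,240:370]])
cv2.imwrite('pics/m4.png',cv2.resize(i,None,fx=3,fy=3))"
```

```text
t 6.45 pos [0.4749 0.1217 0.0478] ang 0.0242 F [ 0.4 -0.1 -0.4] M [-0.03  0.03 -0.  ] w 29.3
shift [-0.005   0.0002  0.0068] turn [-0.0012 -0.0085  0.0002]
```

View pics/m4.png

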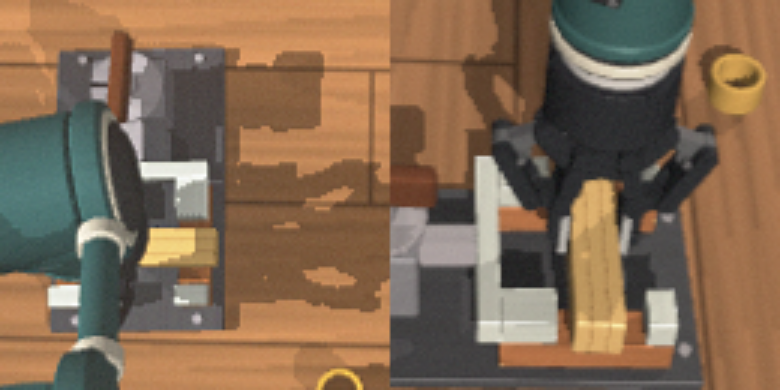

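The blank clears jaw and stops on both sides. It needs another ~7 mm down, then release.

Emit:
jog_arm(series=[-1, -0.003, 0, 0.003, 0, -0.008, 0, -1, -0.004, 0, 0.006, 0, -0.008, 0, -1, -0.005, 0, 0.008, 0, -0.008, 0, -1, -0.005, 0, 0.008, 0, -0.008, 0, -1, -0.005, 0, 0.008, 0, -0.008, 0])

```text
t: 6.97
eef_pos: [0.4709, 0.1218, 0.0407]
eef_rot: [-0.001, 1.0, 0.012, 0.001]
ft_force: [-0.8, 0.1, 3.0]
width: 0.341
```

```bash
python3 -c "
from h import *
go(.470,.1214,.041,.024)
T=cam('top','top5');S=cam('side','side5')
i=np.hstack([cv2.imread('pics/top5.png')[150:280,150:280],cv2.imread('pics/side5.png')[200:330,240:370]])
cv2.imwrite('pics/m5.png',cv2.resize(i,None,fx=3,fy=3))"
```

```text
t 6.9667 pos [0.4709 0.1218 0.0407] ang 0.0244 F [-0.8  0.1  3. ] M [-0.21  0.02 -0.  ] w 29.0
shift [-0.0009  0.0004 -0.0003] turn [-0.0014 -0.0025  0.0004]
```

View pics/m5.png

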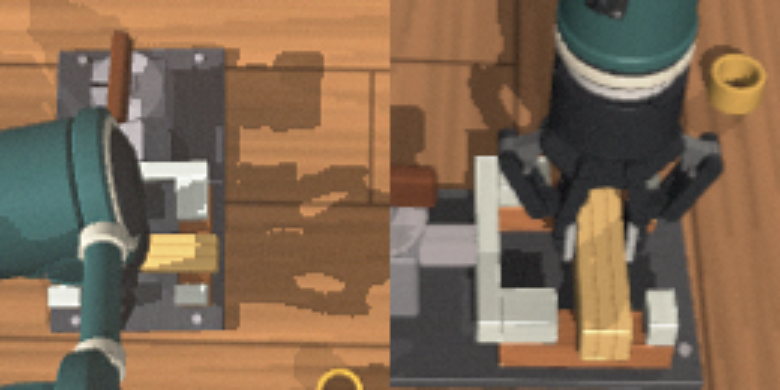

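Contact felt (3 N up) and the blank is seated. I'll open slowly, then rise.

Emit:
jog_arm(series=[-0.15, 0, 0, 0, 0, 0, 0, 0.0, 0, 0, 0, 0, 0, 0, 0.2, 0, 0, 0, 0, 0, 0, 0.2, 0, 0, 0, 0, 0, 0, 0.2, 0, 0, 0, 0, 0, 0, 0.2, 0, 0, -0.02, 0, 0, 0, 0.2, 0, 0, -0.05, 0, 0, 0, 0.2, 0, 0, -0.09, 0, 0, 0, 0.2, 0, 0, -0.13, 0, 0, 0, 0.2, 0, 0, -0.15, 0, 0, 0, 0.2, 0, 0, -0.15, 0, 0, 0])

```text
t: 7.98
eef_pos: [0.4746, 0.1224, 0.1973]
eef_rot: [-0.002, 1.0, 0.012, 0.007]
ft_force: [-0.1, -0.0, 1.0]
width: 0.601
```

```bash
python3 -c "
from h import *
go(.6075,.1255,.19,1.56)
T=cam('top','top6');S=cam('side','side6')
for n in ('top','side'):
  for r in env.pinpoint(n,'blank')[:1]: print(n,r, ray(T if n=='top' else S,r['at'][0]*512,r['at'][1]*384,.034))
i=np.hstack([cv2.imread('pics/top6.png')[150:280,150:280],cv2.imread('pics/side6.png')[200:330,240:370]])
cv2.imwrite('pics/m6.png',cv2.resize(i,None,fx=3,fy=3))"
```

```text
t 7.9833 pos [0.4746 0.1224 0.1973] ang 0.0243 F [-0.1 -0.   1. ] M [0.06 0.01 0.01] w 51.1
shift [0.1328 0.0002 0.0091] turn [ 0.0079 -0.0138 -1.5356]
top {'at': [0.3826, 0.613], 'conf': 0.73} [0.46777303 0.11768818 0.034     ]
side {'at': [0.6018, 0.7464], 'conf': 0.66} [0.47315489 0.12558143 0.034     ]
```

View pics/m6.png

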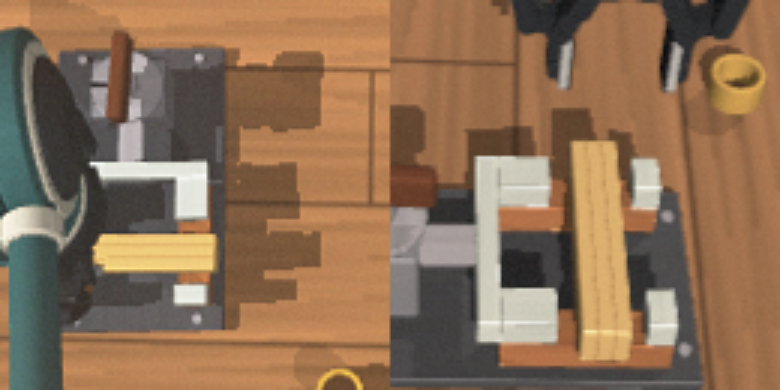

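The blank lies let go on both rests, free of stops and jaw. Now to the handle.

Emit:
jog_arm(series=[0.2, 0.011, 0, 0.005, 0.006, -0.012, -0.12, 0.2, 0.022, 0, 0.005, 0.006, -0.012, -0.24, 0.2, 0.033, 0, 0.005, 0.006, -0.012, -0.36, 0.2, 0.044, 0, 0.005, 0.006, -0.012, -0.48, 0.2, 0.055, 0, 0.005, 0.006, -0.012, -0.6, 0.2, 0.066, 0, 0.005, 0.006, -0.012, -0.72, 0.2, 0.077, 0, 0.005, 0.006, -0.012, -0.84, 0.2, 0.088, 0, 0.005, 0.006, -0.012, -0.96, 0.2, 0.1, 0, 0.005, 0.006, -0.012, -1.08, 0.2, 0.112, 0, 0.005, 0.006, -0.012, -1.2, 0.2, 0.122, 0, 0.005, 0.006, -0.012, -1.32, 0.2, 0.133, 0, 0.005, 0.006, -0.012, -1.44])

```text
t: 9.18
eef_pos: [0.601, 0.1243, 0.1808]
eef_rot: [-0.005, 0.742, 0.671, -0.008]
ft_force: [-0.4, 0.0, 0.6]
width: 0.601
```

```bash
python3 -c "
from h import *
go(.608,.126,.15,1.576)"
```

```text
t 9.1833 pos [0.601  0.1243 0.1808] ang 1.4703 F [-0.4  0.   0.6] M [-0.   -0.03  0.04] w 51.1
shift [0.0026 0.0073 0.0307] turn [-0.0171  0.0041 -0.1057]
```

Emit:
jog_arm(series=[0.2, 0.003, 0.007, 0.015, -0.017, 0.004, -0.106, 0.2, 0.003, 0.007, 0.03, -0.017, 0.004, -0.106, 0.2, 0.003, 0.007, 0.03, -0.017, 0.004, -0.106, 0.2, 0.003, 0.007, 0.03, -0.017, 0.004, -0.106])

```text
t: 9.52
eef_pos: [0.6053, 0.126, 0.1471]
eef_rot: [-0.002, 0.705, 0.709, -0.003]
ft_force: [0.1, -0.5, -0.0]
width: 0.606
```

```bash
python3 -c "
from h import *
go(.608,.126,.088,1.576)
T=cam('top','top7');S=cam('side','side7')
i=np.hstack([cv2.imread('pics/top7.png')[120:250,130:260],cv2.imread('pics/side7.png')[180:310,190:320]])
cv2.imwrite('pics/m7.png',cv2.resize(i,None,fx=3,fy=3))"
```

```text
t 9.5167 pos [0.6053 0.126  0.1471] ang 1.5757 F [ 0.1 -0.5 -0. ] M [ 0.02 -0.02  0.01] w 51.5
shift [0.     0.0032 0.0591] turn [-0.0071  0.0012 -0.0003]
```

View pics/m7.png

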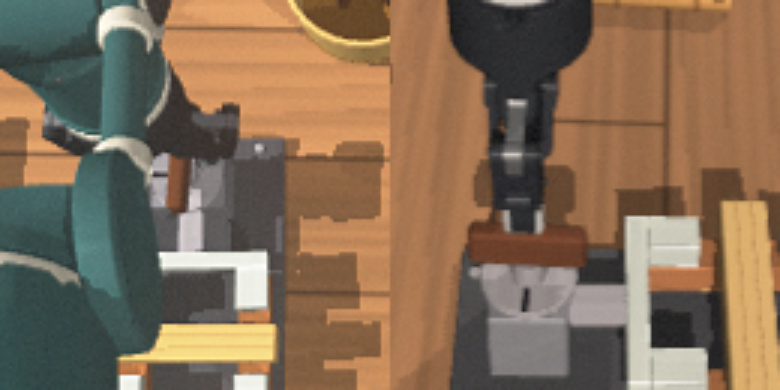

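Emit:
jog_arm(series=[0.2, 0, 0.003, 0.02, -0.007, 0, 0, 0.2, 0, 0.003, 0.04, -0.007, 0, 0, 0.2, 0, 0.003, 0.057, -0.007, 0, 0, 0.2, 0, 0.003, 0.057, -0.007, 0, 0, -0.2, 0, 0.003, 0.057, -0.007, 0, 0, -0.6, 0, 0.003, 0.057, -0.007, 0, 0, -1, 0, 0.003, 0.057, -0.007, 0, 0, -1, 0, 0.003, 0.057, -0.007, 0, 0, -1, 0, 0.003, 0.057, -0.007, 0, 0, -1, 0, 0.003, 0.057, -0.007, 0, 0, -1, 0, 0.003, 0.057, -0.007, 0, 0], squeeze=60)

```text
t: 10.53
eef_pos: [0.6117, 0.127, 0.0954]
eef_rot: [0.003, 0.705, 0.709, 0.003]
ft_force: [-1.9, 1.7, 6.8]
width: 0.147
```

```bash
python3 -c "
from h import *
go(.608,.126,.09,1.576)
T=cam('top','top8');S=cam('side','side8')
i=np.hstack([cv2.imread('pics/top8.png')[120:250,130:260],cv2.imread('pics/side8.png')[180:310,190:320]])
cv2.imwrite('pics/m8.png',cv2.resize(i,None,fx=3,fy=3))"
```

```text
t 10.5333 pos [0.6117 0.127  0.0954] ang 1.5761 F [-1.9  1.7  6.8] M [0.32 0.16 0.07] w 12.5
shift [-0.001  -0.0038  0.0053] turn [ 0.009  -0.0007  0.0001]
```

View pics/m8.png

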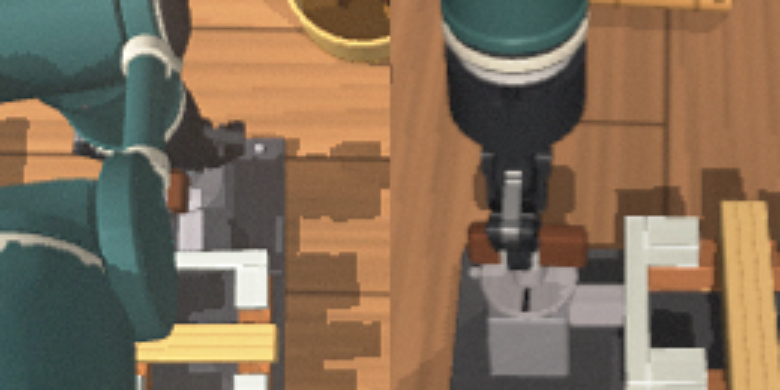

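The grip sits ~4 mm off along the bar (finger at column 515 against bar middle 528). I'll open a little, recentre and regrip.

Emit:
jog_arm(series=[-0.3, -0.001, -0.004, 0.004, 0.009, 0, 0, -0.3, -0.001, -0.004, 0.005, 0.009, 0, 0, -0.3, -0.001, -0.004, 0.005, 0.009, 0, 0, -0.3, -0.001, -0.004, 0.005, 0.009, 0, 0, -0.3, -0.001, -0.004, 0.005, 0.009, 0, 0])

```text
t: 11.05
eef_pos: [0.6075, 0.1258, 0.0899]
eef_rot: [-0.0, 0.705, 0.709, -0.0]
ft_force: [0.7, 0.3, 0.7]
width: 0.352
```

```bash
python3 -c "
from h import *
go(.608,.126,.09,1.576)"
```

```text
t 11.05 pos [0.6075 0.1258 0.0899] ang 1.576 F [0.7 0.3 0.7] M [ 0.   -0.03  0.01] w 29.9
shift [ 0.0002  0.0005 -0.0001] turn [-0.0008 -0.0004  0.    ]
```

Emit:
jog_arm(series=[-0.6, 0, 0, 0, 0, 0, 0, -1, 0, 0, 0, 0, 0, 0, -1, 0, 0, 0, 0, 0, 0, -1, 0, 0, 0, 0, 0, 0, -1, 0, 0, 0, 0, 0, 0], squeeze=80)

```text
t: 11.47
eef_pos: [0.6078, 0.1274, 0.0918]
eef_rot: [-0.001, 0.706, 0.709, 0.001]
ft_force: [-3.5, 4.0, 9.3]
width: 0.137
```

```bash
python3 -c "
from h import *
go(.608,.126,.09,1.576)"
```

```text
t 11.4667 pos [0.6078 0.1274 0.0918] ang 1.5752 F [-3.5  4.   9.3] M [ 0.84  1.15 -0.14] w 11.7
shift [-0.0014  0.0002  0.0018] turn [-0.     -0.0031 -0.0008]
```

Emit:
jog_arm(series=[-1, 0, 0, 0, 0, 0, 0.05, -1, 0, 0, 0, 0, 0, 0.1, -1, 0, 0, 0, 0, 0, 0.16, -1, 0, 0, 0, 0, 0, 0.22, -1, 0, 0, 0, 0, 0, 0.28, -1, 0, 0, 0, 0, 0, 0.34, -1, 0, 0, 0, 0, 0, 0.4, -1, 0, 0, 0, 0, 0, 0.45, -1, 0, 0, 0, 0, 0, 0.5, -1, 0, 0, 0, 0, 0, 0.5])

```text
t: 12.3
eef_pos: [0.6079, 0.1275, 0.0919]
eef_rot: [-0.001, 0.859, 0.512, 0.001]
ft_force: [4.5, -2.1, 0.3]
width: 0.139
```

```bash
python3 -c "
from h import *
go(.608,.127,.09,.725)
T=cam('top','top9');S=cam('side','side9')
i=np.hstack([cv2.imread('pics/top9.png')[130:260,130:260],cv2.imread('pics/side9.png')[210:340,220:350]])
cv2.imwrite('pics/m9.png',cv2.resize(i,None,fx=3,fy=3))"
```

```text
t 12.3 pos [0.6079 0.1275 0.0919] ang 1.0739 F [ 4.5 -2.1  0.3] M [ 0.06 -0.11 -0.19] w 11.8
shift [-0.0004  0.0004  0.0019] turn [-0.0019 -0.0027  0.3489]
```

View pics/m9.png

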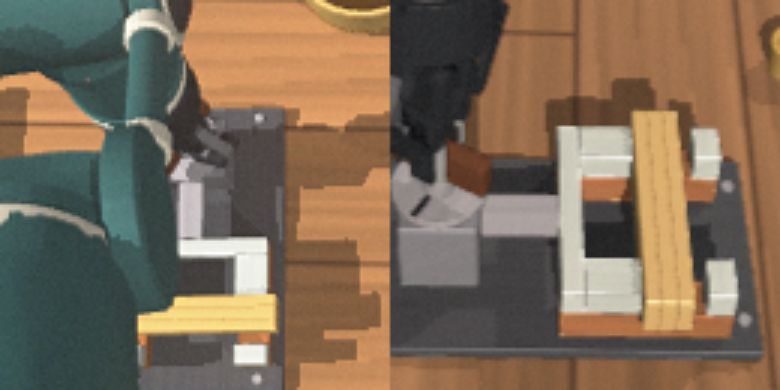

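The jaw follows and has just reached the blank. On to near-tight.

Emit:
jog_arm(series=[-1, 0, 0, 0, 0, 0, 0.05, -1, 0, 0, 0, 0, 0, 0.1, -1, 0, 0, 0, 0, 0, 0.15, -1, 0, 0, 0, 0, 0, 0.2, -1, 0, 0, 0, 0, 0, 0.25, -1, 0, 0, 0, 0, 0, 0.28, -1, 0, 0, 0, 0, 0, 0.28, -1, 0, 0, 0, 0, 0, 0.28])

```text
t: 13.07
eef_pos: [0.6078, 0.1276, 0.0919]
eef_rot: [-0.002, 0.922, 0.388, 0.001]
ft_force: [-0.4, 0.6, 0.5]
width: 0.142
```

```bash
python3 -c "
from h import *
go(.608,.127,.09,.295)
T=cam('top','top10');S=cam('side','side10')
i=np.hstack([cv2.imread('pics/top10.png')[130:260,130:260],cv2.imread('pics/side10.png')[210:340,220:350]])
cv2.imwrite('pics/m10.png',cv2.resize(i,None,fx=3,fy=3))"
```

```text
t 13.0667 pos [0.6078 0.1276 0.0919] ang 0.7977 F [-0.4  0.6  0.5] M [ 0.14 -0.14 -0.02] w 12.1
shift [-0.0003  0.0005  0.0019] turn [-0.0031 -0.0019  0.5027]
```

View pics/m10.png

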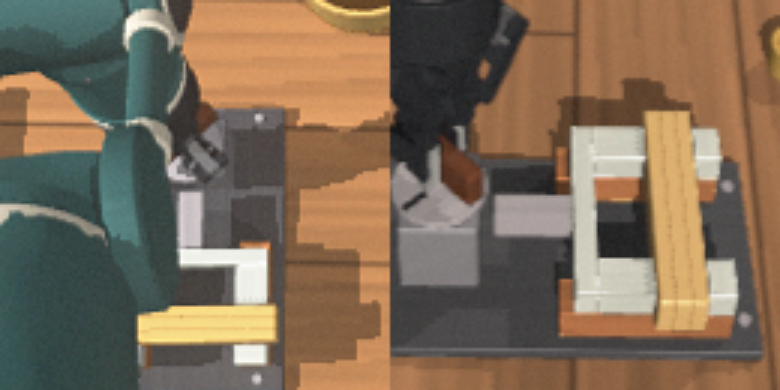

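Nearly tight. Next is a further 0.25 rad in small rows, to see the moment.

Emit:
jog_arm(series=[-1, 0, 0, 0, 0, 0, 0.04, -1, 0, 0, 0, 0, 0, 0.08, -1, 0, 0, 0, 0, 0, 0.12, -1, 0, 0, 0, 0, 0, 0.16, -1, 0, 0, 0, 0, 0, 0.2, -1, 0, 0, 0, 0, 0, 0.25])

```text
t: 13.67
eef_pos: [0.608, 0.1275, 0.092]
eef_rot: [-0.001, 0.963, 0.27, 0.001]
ft_force: [-0.6, 1.2, 0.2]
width: 0.142
```

```bash
python3 -c "
from h import *
go(.608,.127,.09,.295)
T=cam('top','top11');S=cam('side','side11')
i=np.hstack([cv2.imread('pics/top11.png')[130:260,130:260],cv2.imread('pics/side11.png')[210:340,220:350]])
cv2.imwrite('pics/m11.png',cv2.resize(i,None,fx=3,fy=3))"
```

```text
t 13.6667 pos [0.608  0.1275 0.092 ] ang 0.5477 F [-0.6  1.2  0.2] M [ 0.21 -0.16  0.4 ] w 12.0
shift [-0.0003  0.0005  0.002 ] turn [-0.0027 -0.0017  0.2527]
```

View pics/m11.png

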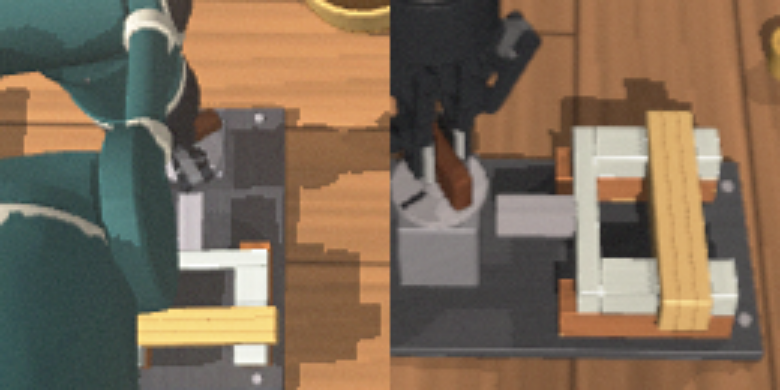

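Moment is 0.4 N m, so the clutch is slipping (≈0.19 so far). I'll add 0.25 rad more and stop.

Emit:
jog_arm(series=[-1, 0, 0, 0, 0, 0, 0.04, -1, 0, 0, 0, 0, 0, 0.08, -1, 0, 0, 0, 0, 0, 0.12, -1, 0, 0, 0, 0, 0, 0.16, -1, 0, 0, 0, 0, 0, 0.2, -1, 0, 0, 0, 0, 0, 0.25, -1, 0, 0, 0, 0, 0, 0.25])

```text
t: 14.35
eef_pos: [0.608, 0.1275, 0.0919]
eef_rot: [-0.001, 0.989, 0.149, 0.001]
ft_force: [1.1, 0.6, 0.7]
width: 0.141
```

```bash
python3 -c "
from h import *
go(.608,.127,.09,.295)"
```

```text
t 14.35 pos [0.608  0.1275 0.0919] ang 0.2994 F [1.1 0.6 0.7] M [ 0.04 -0.23  0.05] w 12.0
shift [-0.0002  0.0004  0.0019] turn [-0.0028 -0.0015  0.0044]
```

Now I release and rise.

Emit:
jog_arm(series=[-0.5, 0, 0, 0, 0, 0, 0, -0.3, 0, 0, 0, 0, 0, 0, -0.2, 0, 0, 0, 0, 0, 0, -0.2, 0, 0, 0, 0, 0, 0, -0.2, 0, 0, -0.02, 0, 0, 0, -0.2, 0, 0, -0.06, 0, 0, 0, -0.2, 0, 0, -0.1, 0, 0, 0, -0.2, 0, 0, -0.14, 0, 0, 0, -0.2, 0, 0, -0.16, 0, 0, 0, -0.2, 0, 0, -0.16, 0, 0, 0, -0.2, 0, 0, -0.16, 0, 0, 0])

```text
t: 15.27
eef_pos: [0.609, 0.1271, 0.2541]
eef_rot: [-0.001, 0.989, 0.149, 0.003]
ft_force: [-0.4, -0.5, -0.2]
width: 0.405
```

```bash
python3 -c "
from h import *
go(.5,.4,.25,.295)
S=cam('side','side12')
i=cv2.imread('pics/side12.png')[190:340,190:390]
cv2.imwrite('pics/m12.png',cv2.resize(i,None,fx=4,fy=4))"
```

```text
t 15.2667 pos [0.609  0.1271 0.2541] ang 0.2997 F [-0.4 -0.5 -0.2] M [-0.06 -0.01 -0.01] w 34.5
shift [-0.0236 -0.293   0.0046] turn [-0.0021 -0.0055  0.0048]
```

View pics/m12.png

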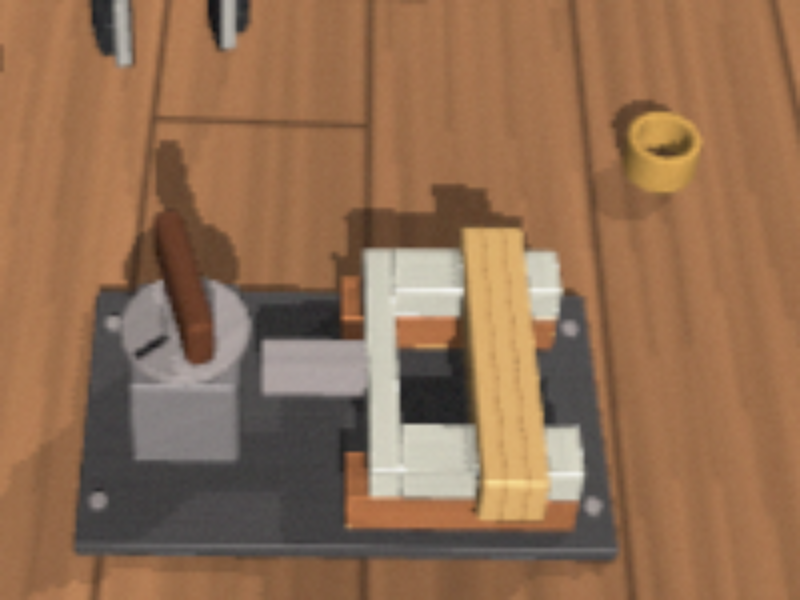

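The blank is squarely clamped against both stops (rows 230–515). The bar is turned well past the disc's black line, at (150,346). I'll measure both angles.

```bash
python3 -c "
from h import *
S=cam('side')
f=lambda u,v,z: ray(S,u/4+190,v/4+190,z)
def a(p,q,z):
  d=f(*q,z)-f(*p,z); return np.arctan2(d[1],d[0]), np.linalg.norm(d)
print('line',a((168,337),(135,356),.076)); print('bar',a((201,327),(170,214),.118))
print('blank edges x yaw',a((495,482),(475,230),.064),a((547,482),(522,230),.064))
print((f(478,482,.064)+f(547,482,.064)+f(463,230,.064)+f(522,230,.064))/4)
print(f(168,337,.076),f(135,356,.076),f(185,270,.118))"
```

```text
line (np.float64(0.6844462375553693), np.float64(0.01821236154896125))
bar (np.float64(-1.2879949796602912), np.float64(0.06702479292243953))
blank edges x yaw (np.float64(-1.5433735001406095), np.float64(0.14527988807232087)) (np.float64(-1.5458115900966258), np.float64(0.1453027281410836))
[0.46177163 0.12580404 0.064     ]
[0.6160597  0.13581457 0.076     ] [0.63017008 0.14732923 0.076     ] [0.60760422 0.13074199 0.118     ]
```

```bash
python3 -c "
from h import *
print(env.close_job())"
```

```text
the job is handed in; nothing more can be done
None
```

The grip blank is clamped in the holder against both stops and released, the clutch has slipped, and the job is handed in. It used about 15 s of the 54 s. `close_job` reports no verdict.

- **Placing:** I laid the blank across both rests and let go. A picture taken then showed it lying free, between the stops and the jaw.
- **Handle:** My first grip on the handle was about 4 mm off centre, so I opened, recentred and gripped again before turning. I turned it clockwise to about 1.31 rad in total. Partway through the slip the wrist moment read 0.4 N m, against the clutch's stated 0.45 N m.
- **Clutch slip:** It comes to about 0.45 rad (25°) if the screw stands at its nominal 0.86. The gripper angle and the picture agree on the bar's total turn.
- **Blank:** In the last picture its middle is at about bed x −11 mm and y +4 mm, square within about 0.01 rad. The x reading is good to about 2 mm, so it lies close to the −10 mm limit.
- **Gripper:** It was 0.25 m up and touching nothing when I handed the job in.

One reading disagreed slightly. The disc's short black line gave the screw as 0.91 ± 0.07 rad, against the nominal 0.86. That fits within the error of so short a line, but it does not by itself show that the screw is below the 0.92 limit.

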